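Prop open the compressor hood

TASK

The hood of the small bench compressor is only hanging on its half-open catch. Swing the steel prop rod up until its ball end goes over the ridge and sits fully home in the socket on the inside of the hood, so that the rod carries the hood, then let go. Leave the file, the wire brush and the angle offcut where they are.

Things in the scene. Friction and masses are not known exactly. Their poses are not given: they have to be found in the camera images.
- prop_rod (a joint): Angle of the prop rod about its level pivot, rad: 0 = lying level across the open casing, grows as the ball end swings up. Going up, the ball meets the socket's ramp at about 0.27, passes the ridge at about 0.53 and is home and stopped at 0.65 to 0.69. Steel, 8 mm thick; its stiff pivot (0.17 N m) keeps it where it is left.
- rod_pivot (a point): Pivot of the rod, 136 mm above the bench, at the edge opposite the hood's hinge of the grey compressor casing (fixed; 300 mm along the pivot axis, 320 mm across, 130 mm tall, open on top). Axes: x along the level pivot axis, y along the rod to its ball end. The copper pipe lying parallel to the rod, 85 mm farther from the robot and 40 mm lower, is fixed and is not the rod.
- rod_grip (a point): Centre of the black rubber sleeve on the rod, where to hold it: 16 mm thick, 50 mm long, 100 mm from the pivot. Axes as at rod_pivot. Free for 70 mm on either side along x down to 40 mm below the rod; nothing lies above it, but the raised hood and its socket come within 65 mm of the point above it on the ball-end side.
- rod_tip (a point): Centre of the 14 mm steel ball at the free end of the rod, 250 mm from the pivot. Axes as at rod_pivot.
- socket (a point): Centre of the ball's seat in the steel shoe on the inside of the blue hood, in the plane in which the rod swings; moves with the hood. The shoe is 25 mm wide between two cheeks, with a ramp on the hinge side, a ridge 4 mm high 22 to 29 mm before the seat, and a closed end 3 mm past the seated ball. Pushing the ball up the ramp lifts the hood (up to 12 N at the sleeve).
- hood (a joint): Angle of the hood about its level hinge, rad: 0 = resting on its half-open catch (66 degrees above level), grows as it rises. Blue sheet steel, 300 x 220 mm, about 0.5 kg; it falls back freely. The rod lifts it to about 0.2 as the ball crosses the ridge; carried by the rod in its socket it stands at about 0.11.
- file: Flat file with a wooden handle, 280 mm long, loose on the bench; a bystander. Origin on its underside, x along it.
- wire_brush: Wooden wire brush, 250 mm long, 40 mm tall, loose on the bench; a bystander. Origin on its underside, x along it.
- angle_offcut: Offcut of steel angle, 160 x 34 x 30 mm, loose on the bench; a bystander. Origin on its underside, x along it.

How it is judged:
At the end, for the whole second after the job is handed in: The ball end is within 15 mm of its seat in the socket, the hood is carried by the rod between 0.05 and 0.15 rad above its catch, and rod and hood are at rest (distance between rod_tip and socket below 0.015 m and value of joint hood between 0.05 and 0.15 rad and velocity of joint hood between -0.05 and 0.05 rad/s and velocity of joint prop_rod between -0.05 and 0.05 rad/s); the robot touches nothing.
It fails at once if a bystander (file, wire brush or angle offcut) is moved more than 40 mm (distance of any of file, wire_brush, angle_offcut from where it was at the start of the episode above 0.04 m).
It also fails if it takes over 38 s, if anything falls off the work surface, if the arm or the gripper's body presses on something with over 40 N, if the wrist force passes 120 N, or if a joint passes its speed limit or range.

ROBOT

A 6-joint arm with a two-finger parallel gripper is mounted at the origin on the work surface. World frame = base frame: x ahead of the robot, y to its left, z up, the work surface at z = 0. Lengths are in m, angles in rad, forces in N, time in s.
With the tool pointing down it reaches from about 0.3 to 0.75 m from the base axis. Payload 8.5 kg.
Tool frame: the origin (TCP) lies between the finger pads; the fingertips stand 17 mm ahead of it and the grasp point (between the pads) lies 2 mm behind it; y points along the fingers, z is the direction in which the jaws open and shut, and the axes are right-handed (so a half turn about y gives the same grasp; the last joint's range is limited). The gripper opens to 88 mm and grips with 3 to 60 N. Pads are 18 mm wide; open, the fingers measure 123 mm over their backs; the gripper's body (75 mm by 187 mm) begins 45 mm behind the grasp point.
Start: joints at [0.986, 0.381, 1.297, -0, 1.464, -0.215], TCP at [0.199, 0.513, 0.256] pointing down, gripper open.
Joint ranges: [-3.11, 3.11], [-0.89, 2.33], [0.22, 2.48], [-1.42, 4.56], [0.17, 2.85], [-2.88, 2.88]. Speed limits (rad/s): [2.39, 2.39, 3.14, 3.14, 3.14, 3.14].

INTERFACE

Orientations are given as a rotation vector (axis times angle).
In Python, from cell import * gives the robot as it stands. The module is installed in compiled form; this text tells all that it offers.
- The arm moves only by the tool carry_out, never from a script. Its argument "targets" is a list that holds one entry, the list of rows, each a list of 5 numbers: the shift along the tool's x, y, z scaled (see below), then the turn about the tool's y scaled (see below), then the opening in per cent of the stroke, from 0 (shut) to 100 (fully open). In form: [[[tx, ty, tz, yaw, claw], ...]]. A call has 1 to 10 rows; each row is the pose to reach, as a shift and turn from the pose measured when the call began, along the tool's axes at that moment; what a row does not reach only later rows make up. The controller multiplies each number of a shift by 0.1 m and each number of a turn by pi/2 rad. A row lasts 1/8 s, in which the tool goes at most 62.5 mm and 10.7 degrees, less where a joint would pass 70% of its speed; a pose out of reach is approached as far as the arm can. A call with a number of a shift or a turn outside -1 to 1 is refused whole. A call with a gripper value outside its range is refused whole. The fingers move at their own pace and stop on an object; "force" is the grip in N (left out, the last holds). Time passes only in rows, so rows that repeat a pose let the fingers close. It gives the time, the measured TCP pose, the force and the opening at its end, in the units of the state.
- read_state(): the state, without advancing time (a new reading comes with each control period).
- read_camera(name): name is "side" or "top" or "wrist"; returns a dict with "frame" (400x640x3 uint8, blue, green, red), "camera_matrix" (3x3 intrinsics, pixels), "D" ([k1, k2, p1, p2, k3] as OpenCV has them; the pictures are not rectified), "T" (4x4, takes a point from camera to world coordinates). Camera axes: x right, y down, z forward; pixel columns grow to the right and rows downward; lengths in m; the calibration is good to about 2 mm. A picture is of the moment at which its call begins. There is no depth.
- job_done(): hands the job in, once; it reports no verdict.
The state is a dict: "time_s": time; "joint_pos": joint angles; "joint_vel": joint speeds; "tau": joint torques, N m; "position": TCP position; "orientation": TCP orientation; "contact_force": force on the tool from outside, world axes, zero at the start; "moment": the same for the moment, N m; "finger_gap": opening from 0.0 (shut) to 1.0 (fully open).
Only numpy, scipy, OpenCV 4.12 (cv2) and the standard library are available. Lean on these libraries where they do the work, as an engineer would, in place of code of your own. Each camera call takes 0.05 s, during which the arm holds its last target. There are 200 camera calls.

## Working session

There is one attempt and no reset: what is moved stays moved. The work goes in short steps, Python scripts to look and compute and a tool call to move; the robot and the scene stay as the last step left them, time stands still between calls to the robot, and variables do not carry over. Pictures are saved under pics/ and viewed, about 8 in all and at most 12, crops included, and the job is handed in when it is done.

Besides the shell and the picture viewer there is one more tool, called after "Request:" as name(argument=value, ...) on one line, values as JSON. carry_out: Moves the arm, as the interface text tells. Shifts and turns lie within -1 to 1; 1 stands for 0.1 m of shift or pi/2 rad of turn. Its arguments: {"type":"object","properties":{"targets":{"type":"array","items":{"type":"array","items":{"type":"array","items":{"type":"number"}}}},"force":{"type":"number"}},"required":["targets"]}

```bash
mkdir -p pics; python3 - <<'E'
from cell import *
import cv2,pickle
s=read_state(); print(s)
for n in ("side","top"):
    c=read_camera(n); pickle.dump(c,open(n+'.pkl','wb')); cv2.imwrite(f'pics/{n}0.png',c["frame"]); print(n,c["camera_matrix"],c["D"],c["T"])
E
```

```text
{'time_s': 0.0, 'joint_pos': array([ 9.85695669e-01,  3.81177654e-01,  1.29825730e+00,  2.24924645e-05,
        1.46360840e+00, -2.15289093e-01]), 'joint_vel': array([-0.00097796,  0.00227925,  0.00033571,  0.00076092,  0.00068156,
       -0.00070204]), 'tau': array([-1.03345832e-03, -4.37924087e+01, -2.24557936e+01,  7.11943908e-02,
        3.51468567e-02, -1.17907375e-04]), 'position': array([0.19863628, 0.51259859, 0.25514878]), 'orientation': array([-1.55258249,  0.29066695, -0.28974233]), 'contact_force': array([ 0.11186338, -0.15802242,  0.14900849]), 'moment': array([ 0.04587928,  0.03905567, -0.01049669]), 'finger_gap': 0.9982684122658686}
side [[511.91000566   0.         318.3526041 ]
 [  0.         511.91000566 198.46117681]
 [  0.           0.           1.        ]] [-0.07955063  0.          0.          0.          0.        ] [[-0.99592766 -0.05588114  0.07074882  0.42263552]
 [-0.09008389  0.58543851 -0.80569637  1.26138657]
 [ 0.00360415 -0.80878863 -0.5880884   1.11029209]
 [ 0.          0.          0.          1.        ]]
top [[461.78359244   0.         322.22757142]
 [  0.         461.78359244 202.66176298]
 [  0.           0.           1.        ]] [-0.09301668  0.          0.          0.          0.        ] [[ 0.02083817 -0.99346904  0.11218301  0.40153754]
 [-0.99962769 -0.01872655  0.0198441  -0.02586712]
 [-0.0176137  -0.11255476 -0.9934894   1.46422947]
 [ 0.          0.          0.          1.        ]]
```

View pics/side0.png

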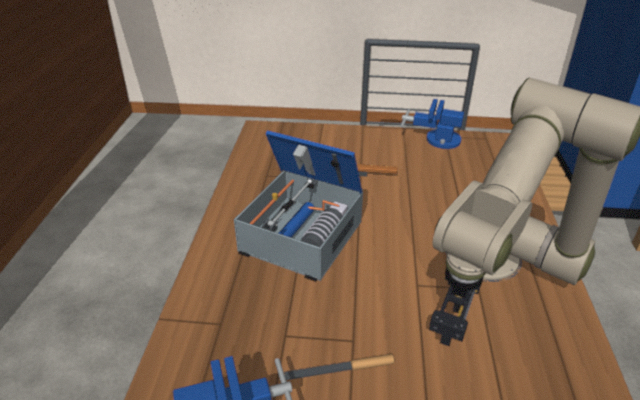

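View pics/top0.png

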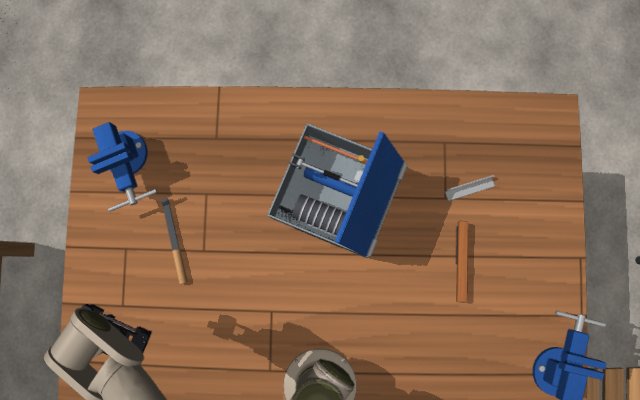

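The side view shows the casing at about (300,220), with the hood behind it. In the top view the casing is at about (335,190), with the hood to the right (-y). The rod runs from about (296,160) toward the hood. I'll zoom in on both views.

```bash
python3 - <<'E'
import cv2,pickle,numpy as np
a=pickle.load(open('top.pkl','rb'))['frame'][120:260,265:410]
b=pickle.load(open('side.pkl','rb'))['frame'][130:280,232:367]
cv2.imwrite('pics/z1.png',cv2.resize(a,None,fx=4.2,fy=4.2,interpolation=cv2.INTER_CUBIC))
cv2.imwrite('pics/z2.png',cv2.resize(b,None,fx=4,fy=4,interpolation=cv2.INTER_CUBIC))
E
```

```text
(no output)
```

View pics/z1.png

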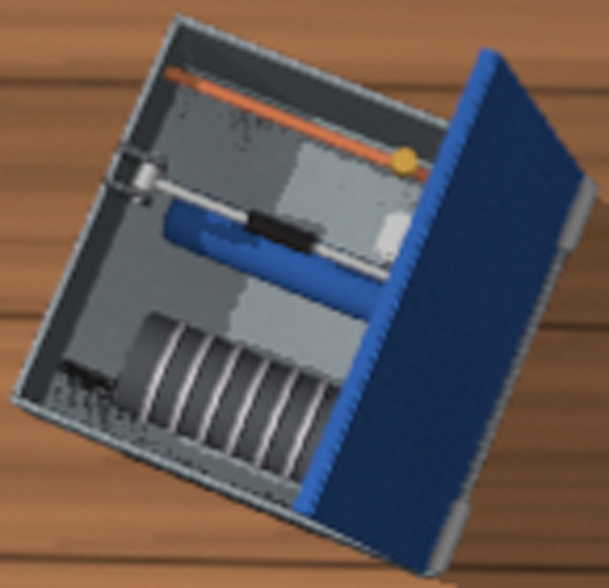

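View pics/z2.png

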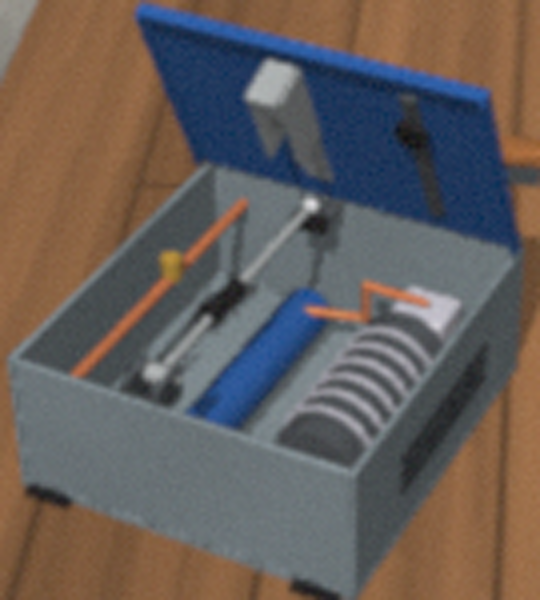

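Pixels read from the crops (full-image coordinates):

| Point | Top view | Side view |
|---|---|---|
| Sleeve centre | (331.9,175.5) | (288,204.5) |
| Pivot | (299.8,162.4) | (270.8,223) |
| Ball | hidden | (309.8,181) |

The shoe on the hood starts around crop 2 (270,80)–(330,180).

```bash
cat > h.py <<'E'
import cv2,pickle,numpy as np
from scipy.spatial.transform import Rotation as R
def ray(c,p):
    u=cv2.undistortPoints(np.array([[p]],float),np.array(c["camera_matrix"]),np.array(c["D"]))[0,0]
    T=np.array(c["T"]); d=T[:3,:3]@[*u,1]; return T[:3,3],d/np.linalg.norm(d)
def plane(c,p,z):
    o,d=ray(c,p); return o+d*(z-o[2])/d[2]
def tri(*cp):
    A=0;b=0
    for c,p in cp:
        o,d=ray(c,p); M=np.eye(3)-np.outer(d,d); A=A+M; b=b+M@o
    return np.linalg.solve(A,b)
E
python3 - <<'E'
from h import *
t=pickle.load(open('top.pkl','rb'));s=pickle.load(open('side.pkl','rb'))
np.set_printoptions(precision=4,suppress=True)
print('sleeve tri',tri((t,(331.9,175.5)),(s,(288,204.5))), plane(t,(331.9,175.5),.136),plane(s,(288,204.5),.136))
print('pivot',tri((t,(299.8,162.4)),(s,(270.8,223))),plane(t,(299.8,162.4),.136),plane(s,(270.8,223),.136))
print('tip',plane(s,(309.8,181),.136))
# dark sleeve mask in top
for n,c,(x0,y0,x1,y1) in (('top',t,(320,168,345,184)),('side',s,(278,194,300,216))):
    g=c['frame'][y0:y1,x0:x1].max(2); m=(g<60).astype(np.uint8)
    k,l,st,ce=cv2.connectedComponentsWithStats(m); i=1+np.argmax(st[1:,4]); print(n,ce[i]+[x0,y0],st[i])
def cor(p):return (265+p[0]/4.2,120+p[1]/4.2)
# casing rim corners top (left edge): (180,17),(15,400)
A=plane(t,cor((180,17)),.13);B=plane(t,cor((15,400)),.13);print('rim',A,B,np.linalg.norm(A-B))
d=A-B;print('axis ang',np.degrees(np.arctan2(d[1],d[0])))
import cell
st=cell.read_state();print(R.from_rotvec(st['orientation']).as_matrix())
E
```

```text
sleeve tri [ 0.6316 -0.0258  0.1403] [ 0.6317 -0.0259  0.136 ] [ 0.6331 -0.0317  0.136 ]
pivot [0.6702 0.0688 0.1376] [0.6689 0.0688 0.136 ] [0.6722 0.0665 0.136 ]
tip [ 0.5778 -0.1711  0.136 ]
top [331.0482 174.7831] [ 3  2 17 10 83]
side [287.7963 204.6852] [ 3  6 13 11 54]
rim [0.7868 0.0484 0.13  ] [0.5124 0.1561 0.13  ] 0.294685825756796
axis ang -21.4273301300209
[[ 0.9324 -0.0007  0.3614]
 [-0.3614 -0.0011  0.9324]
 [-0.0003 -1.     -0.0013]]
```

Request:
carry_out(targets=[[[0.5, 0, -0.3, 0, 100], [1, 0, -0.58, 0, 100], [1, 0, -0.58, 0, 100]]])

```text
time_s: 0.48
position: [0.2727, 0.4203, 0.2551]
orientation: [-1.553, 0.294, -0.293]
contact_force: [-0.8, -0.1, 0.2]
finger_gap: 0.999
```

Request:
carry_out(targets=[[[0.5, 0, -0.3, 0, 100], [1, 0, -0.58, 0, 100], [1, 0, -0.58, 0, 100]]])

```text
time_s: 0.85
position: [0.346, 0.3284, 0.2551]
orientation: [-1.553, 0.298, -0.296]
contact_force: [0.4, 0.1, -0.1]
finger_gap: 1.0
```

Request:
carry_out(targets=[[[0.5, 0, -0.3, 0, 100], [1, 0, -0.58, 0, 100], [1, 0, -0.58, 0, 100]]])

```text
time_s: 1.23
position: [0.4187, 0.2368, 0.2548]
orientation: [-1.552, 0.3, -0.298]
contact_force: [-1.3, -0.1, 0.3]
finger_gap: 1.002
```

Request:
carry_out(targets=[[[0.5, 0, -0.3, 0, 100], [1, 0, -0.58, 0, 100], [1, 0, -0.58, 0, 100]]])

```text
time_s: 1.6
position: [0.491, 0.1455, 0.2543]
orientation: [-1.552, 0.302, -0.299]
contact_force: [-0.3, -0.8, 0.9]
finger_gap: 0.998
```

Request:
carry_out(targets=[[[0.5, 0, -0.28, 0.1, 100], [0.95, 0, -0.55, 0.22, 100], [0.95, 0, -0.55, 0.33, 100], [0.95, 0, -0.55, 0.44, 100], [0.95, 0, -0.55, 0.55, 100], [0.95, 0, -0.55, 0.66, 100], [0.95, 0, -0.55, 0.77, 100], [0.95, 0, -0.55, 0.88, 100], [0.95, 0, -0.55, 1, 100], [0.95, 0, -0.55, 1, 100]]])

```text
time_s: 2.85
position: [0.5579, 0.0615, 0.2543]
orientation: [-1.009, 1.484, -1.483]
contact_force: [-0.8, 0.1, 0.5]
finger_gap: 0.999
```

```bash
cat > st.py <<'E'
from h import *
from cell import *
np.set_printoptions(precision=4,suppress=True)
s=read_state(); M=R.from_rotvec(s['orientation']).as_matrix(); p=s['position']
def todo(g): return (M.T@(np.array(g)-p))*10
E
python3 - <<'E'
from st import *
print(M,p,s['joint_pos'])
c=read_camera('wrist'); print('cam in tool',M.T@(c['T'][:3,3]-p), M.T@c['T'][:3,2]); pickle.dump(c,open('w.pkl','wb')); cv2.imwrite('pics/w1.png',c['frame'])
print(todo([.632,-.0265,.255]))
E
```

```text
[[-0.3699 -0.0027  0.9291]
 [-0.9291 -0.0013 -0.3699]
 [ 0.0022 -1.     -0.002 ]] [0.5579 0.0615 0.2543] [-0.1004  0.4028  1.266  -0.0015  1.4754  0.2787]
cam in tool [-0.0724 -0.1285  0.001 ] [0.2779 0.9606 0.0003]
[ 0.544  -0.0075  1.0136]
```

View pics/w1.png

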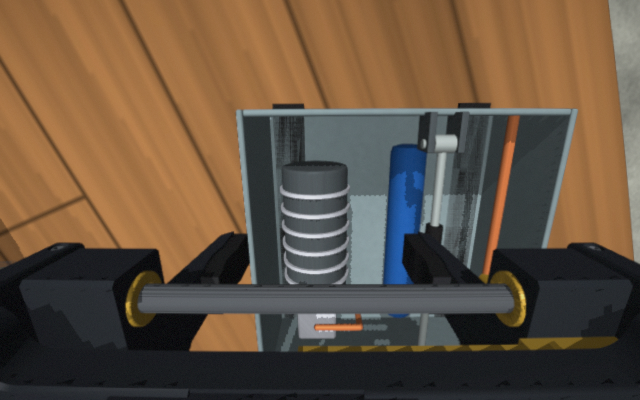

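The wrist camera sits on the pivot side, away from the hood. The rod shows at about (440,150)–(435,235), and the copper pipe is farther right at (510,130), so the target is the right one. I'll centre over it.

Request:
carry_out(targets=[[[0.25, 0, 0.5, 0, 100], [0.54, 0, 1, 0, 100], [0.54, 0, 1, 0, 100], [0.54, 0, 1, 0, 100]]])

```text
time_s: 3.4
position: [0.6308, -0.0247, 0.2541]
orientation: [-1.012, 1.481, -1.479]
contact_force: [0.6, -0.1, 0.3]
finger_gap: 1.001
```

```bash
python3 - <<'E'
from st import *
c=read_camera('wrist'); pickle.dump(c,open('w.pkl','wb')); cv2.imwrite('pics/w2.png',c['frame'])
print(p,todo([.632,-.0265,.255]))
f=c['frame']; 
for r in (150,180,210,235): 
    g=f[r,250:400].astype(int); sat=g.max(1)-g.min(1); print(r,250+np.where((g.min(1)>150)&(sat<25))[0])
E
```

```text
[ 0.6308 -0.0247  0.2541] [ 0.012  -0.0092  0.0175]
150 [325 326 327 328 329 330 331]
180 [281 282 283 284 288 289 290 291 292 293 294 295 296 297 298 299 304 308
 309 358 359 360 361 362 363 368 369 370 371 372 373 378]
210 [284 285 286 287 288 289 290 291 296 297 298 299 303 307 348 353 355 360
 361 362 363 368 369]
235 [262 284 285 286 287 288 291 293 294 295 299 301 302 309 326 327 328 329
 330 331 348 350 351 354 356 359 361 362 364 365 370 371 372 373 374]
```

View pics/w2.png

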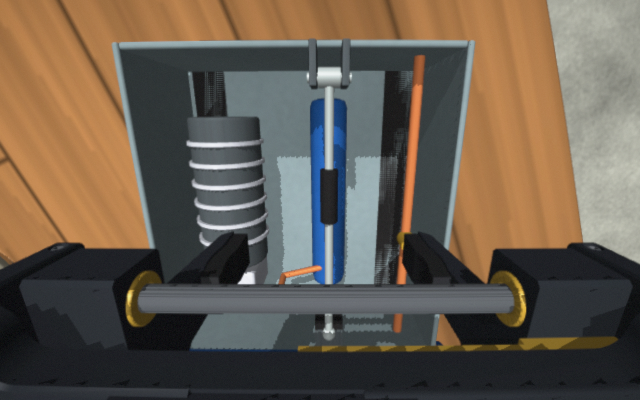

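The rod is vertical at column 328. The sleeve spans rows 170–224 (centre about (328,196)), the pivot is at (328,77) and the ball at (328,330).

```bash
python3 - <<'E'
from st import *
c=pickle.load(open('w.pkl','rb'))
for n,px in dict(piv=(328.5,77),s1=(328.5,170),s2=(328.5,224),tip=(328.5,330)).items():
    q=plane(c,px,.136); print(n,q,todo(q))
w=pickle.load(open('top.pkl','rb'))
E
```

```text
piv [0.6718 0.0709 0.136 ] [-1.0402  1.1821  0.0374]
s1 [ 0.644  -0.0005  0.136 ] [-0.2739  1.1835  0.0398]
s2 [ 0.6255 -0.0482  0.136 ] [0.2384 1.1845 0.0414]
tip [ 0.5817 -0.1607  0.136 ] [1.4447 1.1868 0.0454]
```

Request:
carry_out(targets=[[[-0.03, 0.5, 0.04, 0, 100], [-0.03, 0.9, 0.04, 0, 100], [-0.03, 1, 0.04, 0, 100], [-0.03, 1, 0.04, 0, 100]]])

```text
time_s: 3.95
position: [0.6353, -0.0225, 0.1554]
orientation: [-1.012, 1.479, -1.479]
contact_force: [0.1, 0.1, 1.1]
finger_gap: 0.999
```

Request:
carry_out(targets=[[[0, 0.1, 0, 0, 100], [0, 0.2, 0, 0, 100], [0, 0.2, 0, 0, 100], [0, 0.2, 0, 0, 0], [0, 0.2, 0, 0, 0], [0, 0.2, 0, 0, 0], [0, 0.2, 0, 0, 0], [0, 0.2, 0, 0, 0], [0, 0.2, 0, 0, 0], [0, 0.2, 0, 0, 0]]], force=45)

```text
time_s: 5.2
position: [0.6352, -0.0225, 0.1354]
orientation: [-1.012, 1.479, -1.479]
contact_force: [0.2, -0.5, -0.2]
finger_gap: 0.225
```

```bash
python3 - <<'E'
from st import *
print(s['time_s'],p,s['contact_force'],s['moment'],s['finger_gap']*88)
c=read_camera('wrist'); cv2.imwrite('pics/w3.png',c['frame'])
piv=np.array([.6715,.0699,.136]); print('pivot rel tool',todo(piv),todo([.632,-.0265,.255]))
E
```

```text
5.2 [ 0.6352 -0.0225  0.1354] [ 0.2091 -0.5304 -0.2001] [-0.0768  0.0823 -0.0407] 19.84179456645369
pivot rel tool [-0.9928 -0.008   0.0013] [ 0.0509 -1.1962 -0.0174]
```

View pics/w3.png

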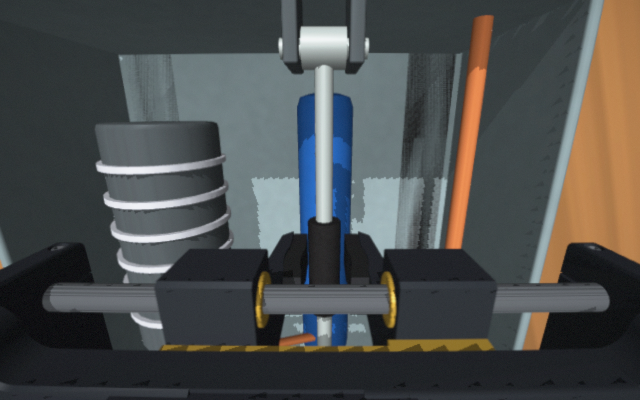

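The jaws are around the sleeve but still closing. I'll finish the grip, then lift along the arc to about 0.25 rad.

Request:
carry_out(targets=[[[0, 0, 0, 0, 0], [0, 0, 0, 0, 0], [0, 0, 0, 0, 0], [0, -0.05, 0, 0, 0], [-0.005, -0.1, 0, 0, 0], [-0.01, -0.15, 0, 0, 0], [-0.02, -0.2, 0, 0, 0], [-0.03, -0.25, 0, 0, 0], [-0.03, -0.25, 0, 0, 0]]], force=45)

```text
time_s: 6.38
position: [0.6357, -0.0195, 0.1601]
orientation: [-1.013, 1.481, -1.477]
contact_force: [-6.6, 2.0, -5.0]
finger_gap: 0.153
```

```bash
python3 - <<'E'
from st import *
print(s['time_s'],p,s['contact_force'],s['moment'],s['finger_gap']*88)
piv=np.array([.6715,.0699,.136]); print('pivot rel tool',todo(piv))
c=read_camera('side'); cv2.imwrite('pics/s3.png',cv2.resize(c['frame'][90:280,220:400],None,fx=3,fy=3,interpolation=cv2.INTER_CUBIC))
E
```

```text
6.375 [ 0.6357 -0.0195  0.1601] [-6.6135  2.0269 -4.9954] [0.0926 1.0175 0.0218] 13.483667279386978
pivot rel tool [-0.9635  0.2392  0.0087]
```

View pics/s3.png

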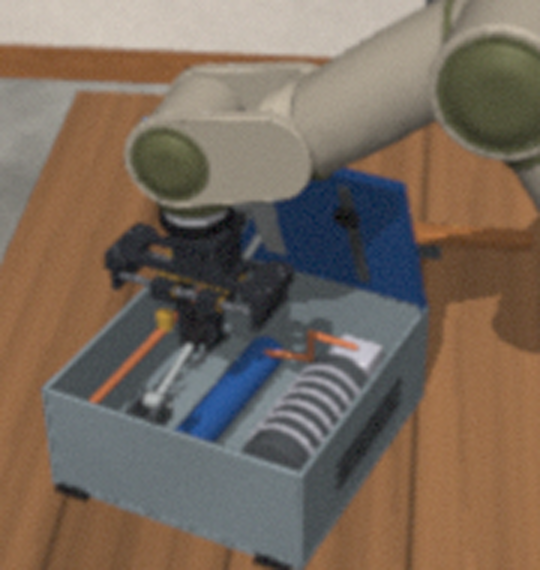

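The rod follows the gripper, its pale shaft rises from the pivot toward the hood, and the forces are small. I'll continue up the ramp.

Request:
carry_out(targets=[[[-0.015, -0.05, -0.01, 0, 0], [-0.03, -0.1, -0.01, 0, 0], [-0.05, -0.15, -0.01, 0, 0], [-0.07, -0.19, -0.01, 0, 0], [-0.09, -0.23, -0.01, 0, 0], [-0.1, -0.25, -0.01, 0, 0], [-0.1, -0.25, -0.01, 0, 0]]], force=60)

```text
time_s: 7.3
position: [0.6394, -0.0094, 0.1862]
orientation: [-1.011, 1.478, -1.478]
contact_force: [4.8, 1.6, -7.0]
finger_gap: 0.13
```

```bash
python3 - <<'E'
from st import *
print(s['time_s'],p,s['contact_force'],s['moment'],s['finger_gap']*88)
piv=np.array([.6715,.0699,.136]); print('pivot rel tool',todo(piv))
E
```

```text
7.3 [ 0.6394 -0.0094  0.1862] [ 4.806   1.5626 -7.0428] [-0.1854 -0.5453 -0.0164] 11.425384895909863
pivot rel tool [-0.8562  0.5009  0.0107]
```

Request:
carry_out(targets=[[[-0.03, -0.04, 0, 0, 0], [-0.05, -0.08, 0, 0, 0], [-0.08, -0.11, 0, 0, 0], [-0.085, -0.125, 0, 0, 0], [-0.085, -0.125, 0, 0, 0], [-0.085, -0.125, 0, 0, 0]]], force=60)

```text
time_s: 8.05
position: [0.6408, -0.0057, 0.1923]
orientation: [-1.023, 1.486, -1.482]
contact_force: [4.9, -22.4, -42.6]
finger_gap: 0.138
```

```bash
python3 - <<'E'
from st import *
print(s['time_s'],p,s['contact_force'],s['moment'],s['finger_gap']*88)
piv=np.array([.6715,.0699,.136]); print('pivot rel tool',todo(piv))
c=read_camera('wrist');d=read_camera('side')
a=cv2.resize(d['frame'][90:280,220:400],None,fx=2.1,fy=2.1,interpolation=cv2.INTER_CUBIC)
b=c['frame'][1:400,120:530]
cv2.imwrite('pics/c4.png',np.hstack([a,b]))
E
```

```text
8.05 [ 0.6408 -0.0057  0.1923] [  4.9217 -22.3744 -42.5759] [-3.6401 -0.6883 -0.0181] 12.184935117404432
pivot rel tool [-0.8225  0.5536  0.014 ]
```

View pics/c4.png

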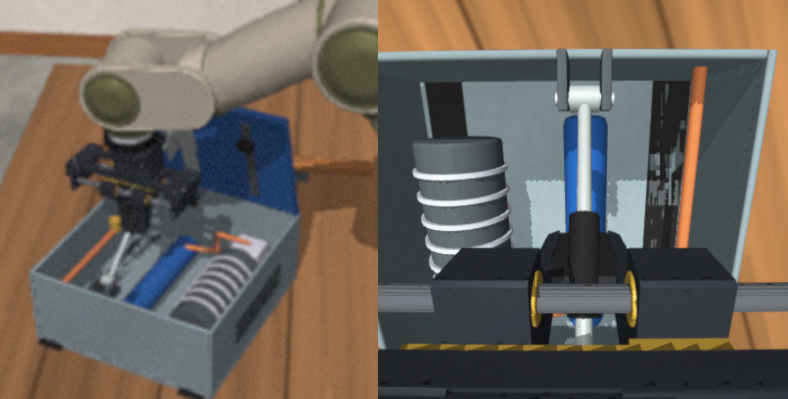

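The force on the tool, (5,-22,-43), is perpendicular to the rod. So the rod itself is resisting: it is either home on the stop or stuck on the ridge. I'll work out the rod's real angle from the wrist view, where the pivot boss is at full-image (327,98) and the sleeve's near edge at (327,213).

```bash
python3 - <<'E'
from st import *
c=read_camera('wrist'); d=read_camera('side')
pickle.dump(c,open('w4.pkl','wb'));pickle.dump(d,open('s4.pkl','wb'))
piv=np.array([.6715,.0699,.136]); f=np.array([-.369,-.929,0]);f/=np.linalg.norm(f);n=np.cross(f,[0,0,1])
def inpl(c,px):
    o,dd=ray(c,px); q=o+dd*(n@(piv-o))/(n@dd); return np.array([(q-piv)@f,(q-piv)[2]])*1000
for px in [(327,98),(327,110),(327,213),(327,320),(327,340)]: print(px,inpl(c,px))
# predicted pixels of sleeve near-edge top surface for several angles
for th in (.5,.55,.6,.65,.68):
    for a,r in ((75,8),(75,0),(125,8)):
        q=piv+(f*(a*np.cos(th)-r*np.sin(th))+np.array([0,0,1])*(a*np.sin(th)+r*np.cos(th)))/1000
        T=np.linalg.inv(c['T']); print(th,a,r,cv2.projectPoints(q[None],cv2.Rodrigues(T[:3,:3])[0],T[:3,3],np.array(c['camera_matrix']),np.array(c['D']))[0].ravel().round(1))
# hood: top-edge pixel in side image
a=d['frame'][130:250,290:390]
cv2.imwrite('pics/c5.png',np.hstack([cv2.resize(a,None,fx=4,fy=4,interpolation=cv2.INTER_CUBIC),cv2.resize(c['frame'][180:360,240:420],(400,480))]))
E
```

```text
(327, 98) [  -8.615  -128.7259]
(327, 110) [   3.3132 -139.9937]
(327, 213) [ 186.0491 -314.7993]
(327, 320) [ 1523.5123 -1611.1218]
(327, 340) [ 4032.7635 -4047.8893]
0.5 75 8 [325.  219.6]
0.5 75 0 [325.2 221.5]
0.5 125 8 [324.3 318.7]
0.55 75 8 [325.  217.7]
0.55 75 0 [325.1 220.5]
0.55 125 8 [324.2 320.2]
0.6 75 8 [324.9 215.4]
0.6 75 0 [325.1 219.1]
0.6 125 8 [324.  321.1]
0.65 75 8 [324.9 212.6]
0.65 75 0 [325.  217.2]
0.65 125 8 [323.9 321.4]
0.68 75 8 [324.8 210.7]
0.68 75 0 [325.  215.9]
0.68 125 8 [323.8 321.2]
```

View pics/c5.png

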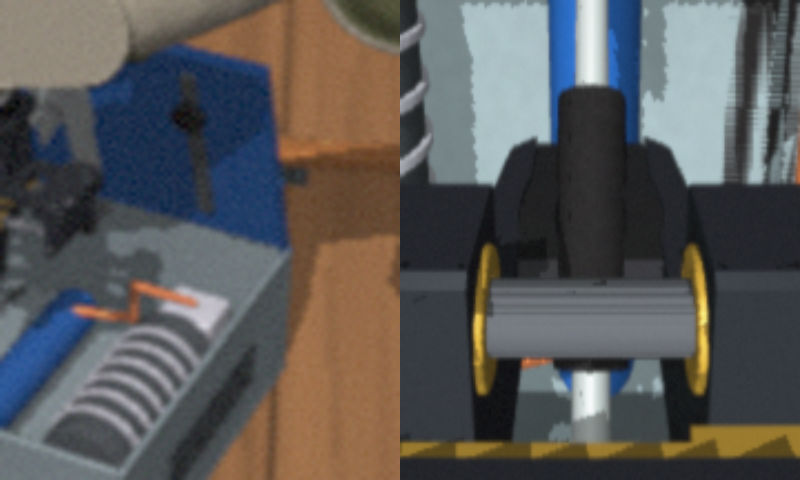

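```bash
python3 - <<'E'
from st import *
f=np.array([-.369,-.929,0]);f/=np.linalg.norm(f);n=np.cross(f,[0,0,1])
B=np.array([.5124,.1561,.13])
def inpl(c,px):
    o,dd=ray(c,px); q=o+dd*(n@(B-o))/(n@dd); return np.array([(q-B)@f,q[2]])*1000
a=pickle.load(open('side.pkl','rb'));b=pickle.load(open('s4.pkl','rb'))
for c,top,hin in ((a,(354.5,153),(361.5,191.5)),(b,(357,147),(362,192))):
    t=inpl(c,top);h=np.array([317,133]);v=t-h; print(t,inpl(c,hin),np.linalg.norm(v),np.degrees(np.arctan2(v[1],-v[0])))
for nme,c in (('0',a),('4',b)):
    # bluest right edge of hood per row
    hsv=cv2.cvtColor(c['frame'],cv2.COLOR_BGR2HSV); m=cv2.inRange(hsv,(105,120,40),(125,255,255))
    print([(r,int(np.where(m[r,320:375])[0].max()+320) if m[r,320:375].any() else None) for r in range(140,196,3)])
E
```

```text
[221.3067 327.5548] [300.1664 138.1159] 216.81509193530923 63.80936419688794
[238.672  339.0863] [305.1053 132.9857] 220.46957733352517 69.18951631099958
[(140, None), (143, None), (146, 328), (149, 341), (152, 352), (155, 353), (158, 354), (161, 354), (164, 355), (167, 355), (170, 356), (173, 358), (176, 357), (179, 358), (182, 358), (185, 359), (188, 360), (191, 360), (194, None)]
[(140, None), (143, 341), (146, 353), (149, 356), (152, 356), (155, 356), (158, 357), (161, 357), (164, 357), (167, 357), (170, 358), (173, 360), (176, 359), (179, 359), (182, 360), (185, 360), (188, 360), (191, 361), (194, None)]
```

The rod measures about 0.65 rad. The hood has risen about 0.09 rad, which matches the 0.11 expected when home rather than the 0.2 on the ridge. The hard stop at 48 N, against 12 N at most on the ramp, also fits the ball being home. I'll relax the load before opening.

Request:
carry_out(targets=[[[0, 0, 0, 0, 0], [0, 0.015, 0, 0, 0], [0, 0.015, 0, 0, 0]]], force=20)

```text
time_s: 8.62
position: [0.641, -0.0054, 0.1923]
orientation: [-1.021, 1.483, -1.483]
contact_force: [0.5, 0.2, 0.0]
finger_gap: 0.162
```

```bash
python3 - <<'E'
from st import *
print(s['time_s'],p,s['contact_force'],s['moment'],s['finger_gap']*88)
E
```

```text
8.625 [ 0.641  -0.0054  0.1923] [0.467  0.2222 0.0399] [ 0.0101  0.0894 -0.0302] 14.232680120118834
```

Request:
carry_out(targets=[[[0, 0, 0, 0, 70], [0, 0, 0, 0, 70], [0, 0, 0, 0, 70], [0, 0, 0, 0, 70], [0, 0, 0, 0, 70], [-0.05, -0.2, 0, 0, 70], [-0.2, -0.5, 0, 0, 70], [-0.4, -0.8, 0, 0, 70], [-0.7, -1, 0, 0, 70], [-0.7, -1, 0, 0, 70]]])

```text
time_s: 9.88
position: [0.6683, 0.0618, 0.2927]
orientation: [-1.02, 1.48, -1.482]
contact_force: [-0.1, -0.8, 0.3]
finger_gap: 0.7
```

Request:
carry_out(targets=[[[-0.6, -0.3, 0, 0, 70], [-1, -0.5, 0, 0, 70], [-1, -0.5, 0, 0, 70], [-1, -0.5, 0, 0, 70]]])

```text
time_s: 10.38
position: [0.705, 0.1541, 0.3402]
orientation: [-1.022, 1.482, -1.482]
contact_force: [0.3, 0.3, -0.4]
finger_gap: 0.703
```

```bash
python3 - <<'E'
from st import *
print(s['time_s'],p,s['contact_force'],s['finger_gap']*88)
c=read_camera('wrist');d=read_camera('side'); pickle.dump(d,open('s6.pkl','wb'));pickle.dump(c,open('w6.pkl','wb'))
a=cv2.resize(d['frame'][120:270,230:370],(420,450),interpolation=cv2.INTER_CUBIC)
b=cv2.resize(c['frame'],(380,450)) if 0 else cv2.resize(c['frame'][:,160:500],(380,450))
cv2.imwrite('pics/c6.png',np.hstack([a,b]))
E
```

```text
10.375 [0.705  0.1541 0.3402] [ 0.2734  0.3064 -0.4441] 61.836626743401546
```

View pics/c6.png

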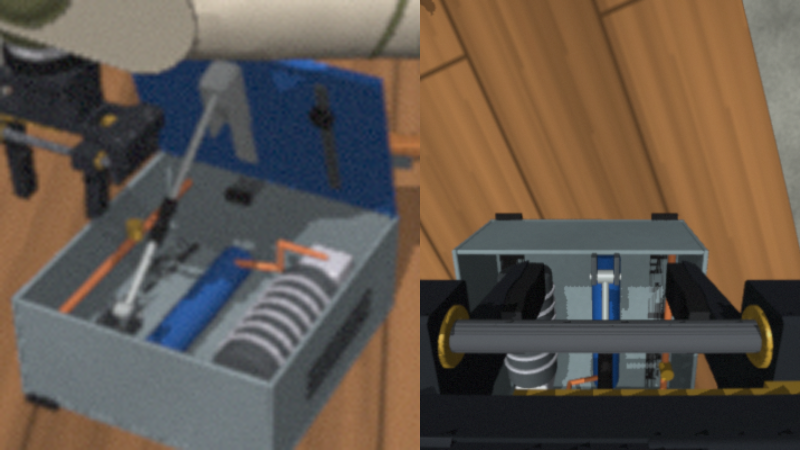

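The gripper is clear. In the side view the rod runs from the pivot, (122,310) in the crop, up to the closed end of the shoe at about (215,95), and the hood is raised. I'll check the angles.

```bash
python3 - <<'E'
from st import *
c=pickle.load(open('s6.pkl','rb'))
piv=np.array([.6715,.0699,.136]);f=np.array([-.369,-.929,0]);f/=np.linalg.norm(f);n=np.cross(f,[0,0,1])
def inpl(c,px,B):
    o,dd=ray(c,px); q=o+dd*(n@(B-o))/(n@dd); return np.array([(q-B)@f,(q-B)[2]])*1000
g=lambda x,y:(230+x/3,120+y/3)
P=[inpl(c,g(*q),piv) for q in ((122,310),(155,232),(180,175),(213,100))]
print(P,[np.arctan2(*(q-P[0])[::-1]) for q in P[1:]])
hsv=cv2.cvtColor(c['frame'],cv2.COLOR_BGR2HSV); m=cv2.inRange(hsv,(105,120,40),(125,255,255))
print([(r,int(np.where(m[r,320:375])[0].max()+320) if m[r,320:375].any() else None) for r in range(140,196,3)])
d=read_camera('top');a=pickle.load(open('top.pkl','rb'))
for (x0,y0,x1,y1) in ((150,190,200,290),(440,170,500,205),(450,215,480,305)):
    print(cv2.absdiff(d['frame'],a['frame'])[y0:y1,x0:x1].max(2).__gt__(60).sum())
E
```

```text
[array([-0.8316,  2.0622]), array([69.4473, 53.9729]), array([123.6791,  91.7282]), array([197.0296, 142.6319])] [np.float64(0.6361901089042648), np.float64(0.624119845823637), np.float64(0.6177021652175609)]
[(140, 333), (143, 342), (146, 355), (149, 356), (152, 356), (155, 356), (158, 357), (161, 357), (164, 357), (167, 358), (170, 358), (173, 359), (176, 359), (179, 359), (182, 359), (185, 360), (188, 360), (191, 360), (194, None)]
829
0
0
```

```bash
python3 - <<'E'
from st import *
c=pickle.load(open('side.pkl','rb'))
piv=np.array([.6715,.0699,.136]);f=np.array([-.369,-.929,0]);f/=np.linalg.norm(f);n=np.cross(f,[0,0,1])
def inpl(c,px,B):
    o,dd=ray(c,px); q=o+dd*(n@(B-o))/(n@dd); return np.array([(q-B)@f,(q-B)[2]])*1000
P=[inpl(c,q,piv) for q in ((270.8,223),(288,204.5),(309.8,181))];print(P)
print([np.arctan2(*(q-P[0])[::-1]) for q in P[1:]])
d=read_camera('top');e=read_camera('side')['frame']
a=cv2.resize(d['frame'][80:320,80:520],(660,360)); b=cv2.resize(e[130:180,280:370],(432,240),interpolation=cv2.INTER_CUBIC)
o=np.zeros((600,660,3),np.uint8);o[:360]=a;o[360:,:432]=b;cv2.imwrite('pics/c7.png',o)
E
```

```text
[array([0.0171, 2.7493]), array([105.5141,   2.642 ]), array([254.914 ,   2.7622])]
[np.float64(-0.0010175467949172388), np.float64(5.067380073295177e-05)]
```

View pics/c7.png

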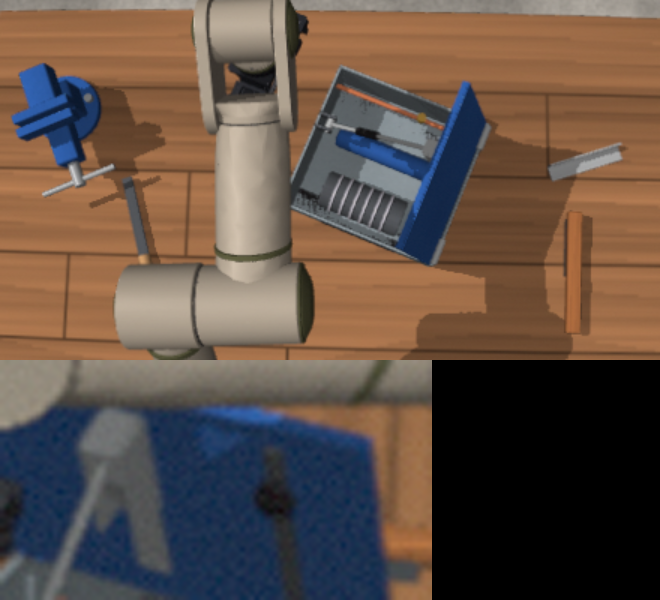

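The rod enters the top, closed end of the shoe. The brush and the offcut have not moved, and the file is only partly hidden by the elbow. I'll make one finer angle check with a line fit to the rod.

```bash
python3 - <<'E'
from st import *
c=pickle.load(open('s6.pkl','rb'))
piv=np.array([.6715,.0699,.136]);f=np.array([-.369,-.929,0]);f/=np.linalg.norm(f);n=np.cross(f,[0,0,1])
def inpl(c,px,B):
    o,dd=ray(c,px); q=o+dd*(n@(B-o))/(n@dd); return np.array([(q-B)@f,(q-B)[2]])*1000
F=c['frame'].astype(int); Q=[]
for r in range(158,184):
    x0=271+(222-r)*(301.5-271)/(222-153); xs=np.arange(int(x0)-5,int(x0)+7)
    g=F[r,xs]; w=np.clip(g.min(1)-np.median(g.min(1))-15,0,None)*((g.max(1)-g.min(1))<45)
    if w.sum()>30: Q.append(((xs*w).sum()/w.sum(),r))
print(np.round(Q,1).tolist())
P=np.array([inpl(c,q,piv) for q in Q]); k=np.polyfit(P[:,0],P[:,1],1); print('line',np.arctan(k[0]),k)
print(np.arctan2(P[:,1]-2.7,P[:,0]).round(3))
E
```

```text
[[298.6, 158.0], [296.6, 162.0], [296.4, 163.0], [296.0, 164.0], [295.5, 165.0], [295.0, 166.0], [294.6, 167.0], [294.3, 168.0], [293.7, 169.0], [293.4, 170.0], [293.1, 171.0], [292.6, 172.0], [292.1, 173.0], [291.7, 174.0], [291.5, 175.0], [290.7, 176.0], [288.4, 182.0], [288.0, 183.0]]
line 0.6417045729361109 [0.7472 0.1137]
[0.63  0.639 0.63  0.628 0.63  0.633 0.633 0.629 0.634 0.63  0.627 0.628
 0.631 0.629 0.622 0.637 0.626 0.626]
```

```bash
python3 -c "
from cell import *
print(read_state()['contact_force']); print(job_done())"
```

```text
[-0.01945502  0.1580343  -0.47498249]
the job is handed in; nothing more can be done
None
```

I swung the rod up by its sleeve until it hit a hard stop at about 48 N. I then relaxed the force to zero, opened the gripper, backed away and handed the job in at about 10.5 s of the 38 s allowed.

**What the last checks showed**
- **Ball and rod:** the ball end sits at the closed end of the shoe. The measured rod angle is 0.63–0.64 rad, slightly under the stated home range of 0.65–0.69. I put that down to camera error. At worst the ball would be about 9 mm from its seat, and the limit is 15 mm.
- **Hood:** it is raised about 0.09 rad, measured while the rod was still held. Its outline was unchanged after release, so it is within the 0.05–0.15 rad limits.
- **Robot:** the tool force is about zero and the gripper is clear of everything.
- **Bystanders:** the wire brush and the offcut have not moved. The elbow partly hides the file in the last top view, so that check was inconclusive. The visible part of the file looks unmoved, and the gripper moved away from it at over 0.23 m height.

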